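# Tack-cure two moulds under a fixed lamp and raise the eye shield

## Robot

A 6-joint arm with a two-finger parallel gripper is mounted at the origin on the work surface. World frame = base frame: x ahead of the robot, y to its left, z up, the work surface at z = 0. Lengths are in m, angles in rad, forces in N, time in s.
With the tool pointing down it reaches from about 0.3 to 0.875 m from the base axis. Payload 4.2 kg.
Tool frame: the origin (TCP) lies on the centre line of the jaws, within the pads' length; the fingertips stand robot.tip_extent ahead of it and the grasp point (between the pads) lies 6 mm ahead of it (robot.tip_extent is the distance from the TCP to the fingertips, in m); z points along the fingers, y is the line along which they close (so a half turn about z gives the same grasp; the last joint's range is limited). The gripper opens to 85 mm and grips with 20 to 120 N. Pads are 22 mm wide; open, the fingers measure 114 mm over their backs; the gripper's body (76 mm by 85 mm) begins 54 mm behind the grasp point. The pads swing forward as they close: fully open they stand 13 mm farther back than shut.
Start: joints at [1.084, 0.32, 1.565, -0, 1.257, -0.02], TCP at [0.259, 0.513, 0.256] pointing down, gripper open.
Joint ranges: [-3.11, 3.11], [-0.84, 2.01], [0.21, 2.61], [-1.34, 4.49], [0.05, 2.63], [-2.56, 2.56]. Speed limits (rad/s): [2.57, 2.57, 3.14, 3.14, 3.14, 3.14].

## Interface

Orientations are given as a unit quaternion [x, y, z, w].
In Python, from bench import robot gives the robot as it stands. The module is installed in compiled form; this text tells all that it offers.
- The arm moves only by the tool servo_tool, never from a script. Its argument "deltas" is one flat list of numbers, 5 for each row, row after row: the shift along the world's x, y, z as a fraction of full scale, then the turn about the world's z as a fraction of full scale, then the finger opening in mm, from 0 to 85.4. In form: [x, y, z, roll, gripper, x, y, z, roll, gripper, ...]. A call has 1 to 12 rows; each row shifts and turns the commanded pose from where the row before left it; what a row does not reach is not made up. Full scale, the value 1, is 0.025 m for a shift and pi/4 rad for a turn. A row lasts 1/8 s, in which the tool goes at most 62.5 mm and 10.7 degrees, less where a joint would pass 70% of its speed; a pose out of reach is approached as far as the arm can. A call with a number of a shift or a turn outside -1 to 1 is refused whole. A call with a gripper value outside its range is refused whole. The fingers move at their own pace and stop on an object; "squeeze" is the grip in N (left out, the last holds). Time passes only in rows, so rows that do not move let the fingers close. It gives the time, the measured TCP pose, the force, the opening and the grip force at its end, in the units of the state.
- robot.observe(): the state, without advancing time (a new reading comes with each control period).
- robot.camera(name): name is "scene" or "top" or "wrist"; returns a dict with "pixels" (384x512x3 uint8, blue, green, red), "range_z" (384x512 float32, m along the optical axis (not along the pixel's ray), 0 where there is no reading), "fovy" (degrees; the focal length in pixels is half the picture's height over the tangent of half this angle, whatever the lens; pixels are square), "cx", "cy" (the principal point, pixels), "camera_from_world" (4x4, takes a point from world to camera coordinates). Camera axes: x right, y up, looking along -z (the intrinsics and any distortion apply to the point x, -y, -z); pixel columns grow to the right and rows downward; lengths in m; the calibration is good to about 2 mm. A picture is of the moment at which its call begins.
- robot.close_job(): hands the job in; it is judged then, once.
The state is a dict: "clock": time; "joint_pos": joint angles; "qd": joint speeds; "effort": joint torques, N m; "ee_pos": TCP position; "ee_rot": TCP orientation; "ft_force": force on the tool from outside, world axes, zero at the start; "torque": the same for the moment, N m; "finger_gap": finger opening in m; "gripper_force": force on a finger pad.
Only numpy, scipy, OpenCV 4.12 (cv2) and the standard library are available. Lean on these libraries where they do the work, as an engineer would, in place of code of your own. Each camera call takes 0.05 s, during which the arm holds its last target. There are 200 camera calls.

## Task

Slide the carrier by its grip post to bring the centre of the round mould under the tip of the curing lamp and keep it there for at least two seconds; then bring the centre of the square mould under the tip and leave it there for its long cure. Then fold the amber eye shield beside the station up until it stands upright. Do not bump the lamp, and leave the brush box and the jar where they are.

Things in the scene. Friction and masses are not known exactly. Their poses are not given: they have to be found in the camera images.
- station: Fixed aluminium base plate, 300 x 360 x 15 mm (x from -170 to +130 mm, y from -180 to +180 mm). Origin on the bench under the middle of the slides; its x points away from the robot (turned by up to 0.25 rad), y to the left, z up. It carries the slides and, along its left (+y) side, the shield.
- cross_slide (a joint): Position (m) of the lower dark steel slide along the station's y: 0 is the middle, stops at -0.08 and +0.08; it carries the carrier. About 1.5 N of friction, stays where it is left.
- carrier (a joint): Position (m) of the carrier along the station's x on the cross slide: 0 is the middle, stops at -0.05 and +0.05; 1.5 N of friction, stays where left. It is a white plate 140 (x) x 180 (y) mm, upper face 51 mm over the bench, with a 45 mm wide tongue toward the robot for the grip post; a round and a square steel mould are fixed on it. It keeps the station's yaw.
- grip_top (a point): Centre of the top face of the black grip post: square, 26 x 26 mm, sides along the station's x and y, 55 mm tall; its top is 106 mm over the bench and it stands on the tongue, 140 mm from the carrier's middle toward the robot.
- round_centre (a point): Centre of the upper face, 63 mm over the bench, of the round steel mould: 60 mm across, 12 mm thick, with a black filling 24 mm across in the middle. In station axes it lies 170 mm in x and +45 mm in y from the grip post.
- square_centre (a point): Centre of the upper face, 63 mm over the bench, of the square steel mould: 60 x 60 mm, 12 mm thick, with a black filling 24 x 24 mm in the middle. In station axes it lies 110 mm in x and -45 mm in y from the grip post.
- lamp: Fixed lamp on a stand. Origin on the bench straight below the lamp's tip. White round foot 84 mm across, 190 mm farther from the robot (lamp's +x), behind the station, with an 18 mm post; a thin level arm 235 mm over the bench reaches back from it and holds a white wand 28 mm across, its top 250 mm over the bench, pointing straight down.
- lamp_tip (a point): Centre of the lower end of the lamp's dark light guide, 12 mm across, 75 mm over the bench, 12 mm above the moulds.
- shield (a joint): Angle (rad) of the eye shield about its hinge: 0 is lying level, outward (to the station's +y), 1.571 is upright, more leans inward over the station; stops at 0 and 2.1, none at upright. It starts leaning outward. Stiff hinge, 0.22 N m of friction; it stays where it is left.
- shield_hinge (a point): Middle of the shield's hinge line, which runs along the station's x, 20 mm over the bench; fixed to the station.
- shield_edge (a point): Middle of the shield's free edge, 120 mm from the hinge line. The shield is an amber clear panel in a grey frame, 140 mm long (along the hinge), 120 mm high, 8 mm thick.
- brush_box: Bystander, loose: box of brushes 90 x 80 mm, 100 mm tall, white below and clear above; origin at the centre of its underside.
- jar: Bystander, loose: amber jar, 64 mm across, 75 mm tall; origin at the centre of its underside.
Not all that is in view belongs to the job. Leave any red look-alike of the lamp alone.

How it is judged:
On the way, in this order (a step that is already met when the one before it is completed fails the run):
1. the centre of the round mould is within 6 mm of the lamp tip, seen from above, for 2 s (horizontal distance between round_centre and lamp_tip below 0.006 m), for 2 s.
2. the centre of the square mould is within 6 mm of the lamp tip, seen from above (horizontal distance between square_centre and lamp_tip below 0.006 m), for 0.5 s.
3. the shield stands upright within 0.12 rad (value of joint shield between 1.451 and 1.691 rad), for 0.2 s.
At the end, for the whole second after the job is handed in: The centre of the square mould is within 6 mm of the lamp tip seen from above, and the shield stands upright within 0.12 rad, at rest (all of step 3 and horizontal distance between square_centre and lamp_tip below 0.006 m and velocity of joint shield between -0.05 and 0.05 rad/s); the robot touches nothing.
It fails at once if the lamp is bumped (more than 5 N) (contact force between lamp and anything else above 5 N).
It fails at once if the brush box or the jar is moved by more than 20 mm (distance of any of brush_box, jar from where it was at the start of the episode above 0.02 m).
It also fails if it takes over 61 s, if anything falls off the work surface, if the arm or the gripper's body presses on something with over 40 N, if the wrist force passes 120 N, or if a joint passes its speed limit or range.

## Working session

There is one attempt and no reset: what is moved stays moved. The work goes in short steps, Python scripts to look and compute and a tool call to move; the robot and the scene stay as the last step left them, time stands still between calls to the robot, and variables do not carry over. Pictures are saved under pics/ and viewed, at most 10 in all, crops included, and the job is handed in when it is done.

Besides the shell and the picture viewer there is one more tool, called after "Call:" in YAML: its name, and indented under it one key for each argument. servo_tool: Moves the arm, as the interface text tells. Shift numbers are shares of 0.025 m and turn numbers shares of pi/4 rad, none past 1 either way. Its arguments: {"type":"object","properties":{"deltas":{"type":"array","items":{"type":"number"}},"squeeze":{"type":"number"}},"required":["deltas"]}

```bash
mkdir -p pics; cat > h.py <<'E'
import numpy as np, cv2
from bench import robot
def snap(name,tag):
    c=robot.camera(name); np.savez(f'pics/{tag}.npz',**{k:np.array(v) for k,v in c.items()})
    cv2.imwrite(f'pics/{tag}.png',c['pixels']); return c
def load(tag): return dict(np.load(f'pics/{tag}.npz'))
def K(c):
    f=c['pixels'].shape[0]/2/np.tan(np.radians(float(c['fovy']))/2); return f
def ray(c,u,v):
    f=K(c); T=np.linalg.inv(c['camera_from_world'])
    d=np.array([(u-c['cx'])/f,-(v-c['cy'])/f,-1.]); return T[:3,3],T[:3,:3]@d
def atz(c,u,v,z):
    o,d=ray(c,u,v); return o+d*(z-o[2])/d[2]
def atr(c,u,v):
    o,d=ray(c,u,v); return o+d*c['range_z'][int(round(v)),int(round(u))]
def proj(c,p):
    q=c['camera_from_world']@np.r_[p,1]; f=K(c)
    return c['cx']+f*q[0]/-q[2], c['cy']-f*q[1]/-q[2]
E
python3 - <<'E'
from h import *
print(robot.tip_extent); s=robot.observe(); print(s)
a=snap('scene','s0'); b=snap('top','t0')
for c in(a,b): print({k:c[k] for k in c if k not in('pixels','range_z')})
cv2.imwrite('pics/both0.png',cv2.resize(np.hstack([a['pixels'],b['pixels']]),(800,300)))
cv2.imwrite('pics/t0b.png',cv2.resize(b['pixels'],(800,600),interpolation=cv2.INTER_CUBIC))
cv2.imwrite('pics/s0b.png',cv2.resize(a['pixels'],(800,600),interpolation=cv2.INTER_CUBIC))
E
```

```text
0.025
{'clock': 0.0, 'joint_pos': array([ 1.08400292e+00,  3.20304984e-01,  1.56568916e+00,  8.29285578e-06,
        1.25740884e+00, -2.00195931e-02]), 'qd': array([-0.00048051,  0.00101215, -0.00027699,  0.00062333,  0.00154007,
        0.00146423]), 'effort': array([-5.05592907e-04, -4.15526962e+01, -2.34152287e+01, -7.74976934e-05,
        8.41662695e-03, -5.40331385e-06]), 'ee_pos': array([0.25855597, 0.51309693, 0.25547078]), 'ee_rot': array([ 2.31275078e-01,  9.72887979e-01, -8.75266790e-04, -2.30744479e-04]), 'ft_force': array([ 0.11593922, -0.7313014 , -0.70441234]), 'torque': array([-0.01086432,  0.01920099, -0.02790312]), 'gripper_force': 0.0, 'finger_gap': 0.08560856785611874}
{'fovy': 46.83741175965319, 'cx': 252.1167823216817, 'cy': 188.95983038145533, 'camera_from_world': array([[-0.72415917,  0.68937451,  0.01887509,  0.2942279 ],
       [-0.35777255, -0.39894212,  0.84430089,  0.08299805],
       [ 0.58956958,  0.60465525,  0.53553687, -1.57624747],
       [ 0.        ,  0.        ,  0.        ,  1.        ]])}
{'fovy': 49.65119246096054, 'cx': 256.26464767282454, 'cy': 200.39025761771, 'camera_from_world': array([[ 0.02168982, -0.99973123, -0.00818674, -0.01473097],
       [ 0.99825191,  0.02120597,  0.05516735, -0.42444957],
       [-0.05497892, -0.009369  ,  0.99844356, -1.14691341],
       [ 0.        ,  0.        ,  0.        ,  1.        ]])}
```

View pics/t0b.png

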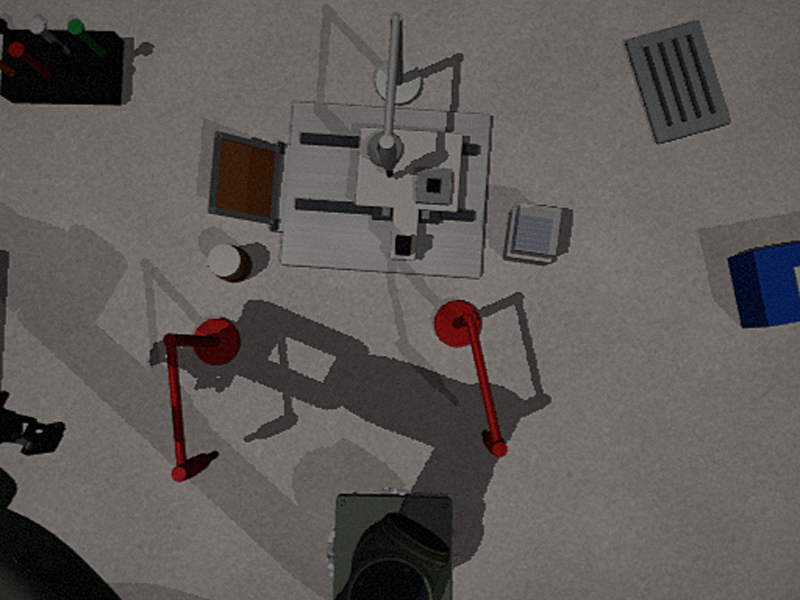

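View pics/s0b.png

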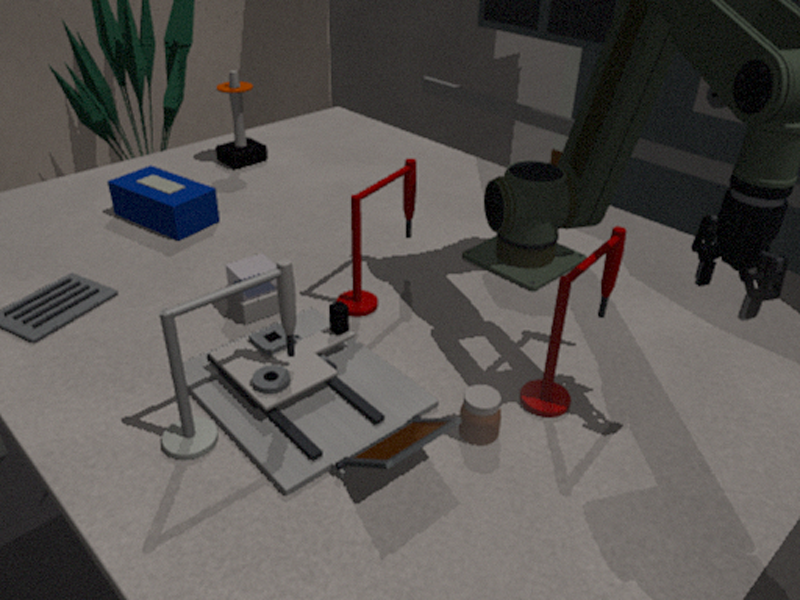

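```bash
python3 - <<'E'
from h import *
t=load('t0'); s=load('s0')
cv2.imwrite('pics/c1.png',cv2.resize(t['pixels'][60:180,175:335],(800,600),interpolation=cv2.INTER_CUBIC))
cv2.imwrite('pics/c2.png',cv2.resize(s['pixels'][155:305,100:300],(800,600),interpolation=cv2.INTER_CUBIC))
for c in(t,s): print(np.linalg.inv(c['camera_from_world'])[:3,3])
E
```

```text
[ 0.36097105 -0.01647157  1.16842346]
[1.17206982 0.7833645  0.76850974]
```

View pics/c1.png

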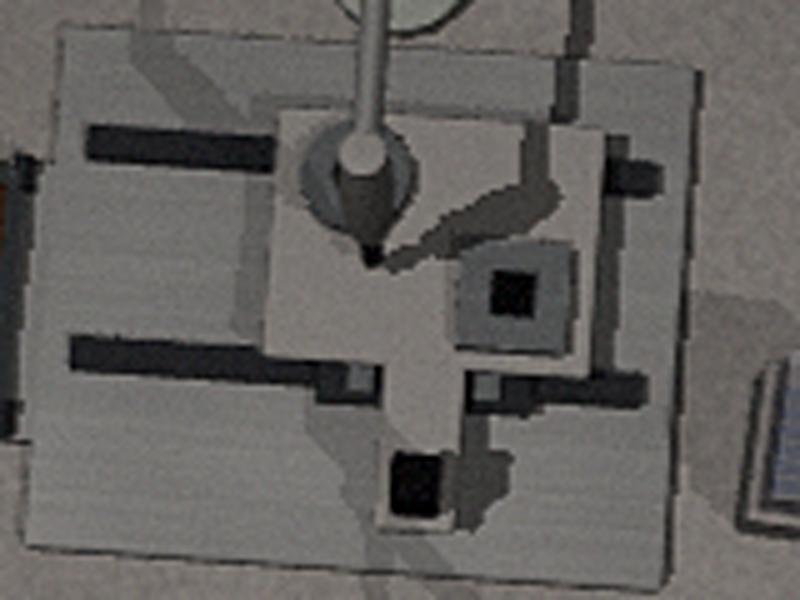

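View pics/c2.png

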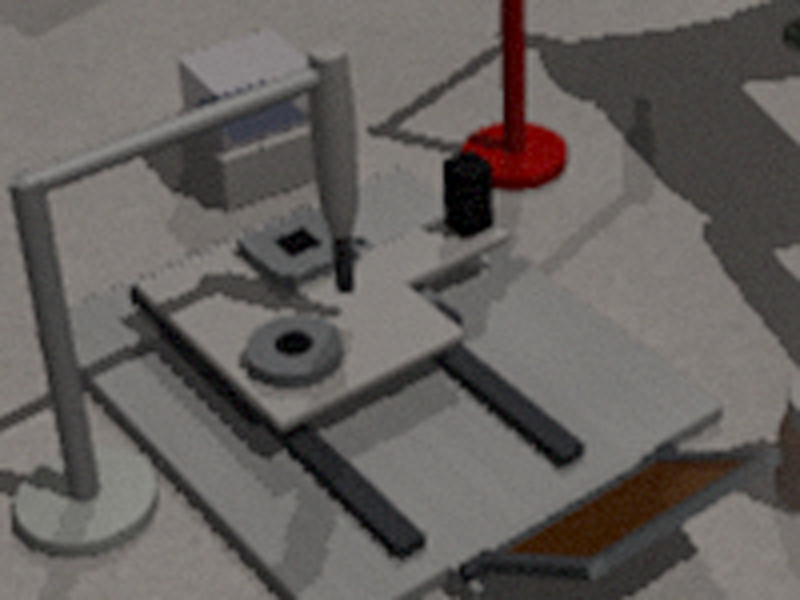

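```bash
cat >> h.py <<'E'
def c1(x,y): return 175+(x+.5)/5-.5, 60+(y+.5)/5-.5
def c2(x,y): return 100+(x+.5)/4-.5, 155+(y+.5)/4-.5
E
python3 - <<'E'
from h import *
t=load('t0'); s=load('s0'); P=lambda n,p:print(n,np.round(p,4))
cor=np.array([atz(t,*c1(*q),.015)[:2] for q in[(62,28),(700,68),(660,588),(25,547)]])
P('corners',cor)
loc=np.array([[.13,.18],[.13,-.18],[-.17,-.18],[-.17,.18]])
A=loc-loc.mean(0);B=cor-cor.mean(0)
yaw=np.arctan2((A[:,0]*B[:,1]-A[:,1]*B[:,0]).sum(),(A*B).sum()); R=np.array([[np.cos(yaw),-np.sin(yaw)],[np.sin(yaw),np.cos(yaw)]])
o=cor.mean(0)-R@loc.mean(0); P('yaw',yaw);P('origin',o);P('resid',cor-(loc@R.T+o))
tt=atz(t,*c1(374,257),.075)[:2]; ts=atz(s,*c2(345,287),.075)[:2]; P('tip top/scene',[tt,ts])
sq=atz(t,*c1(513,294),.063)[:2]; P('sq top',sq); P('sq scene',atz(s,*c2(298,241),.063)[:2])
rs=atz(s,*c2(294,343),.063)[:2]; P('round scene',rs)
g=atz(t,*c1(416,477),.106)[:2]; P('grip top',g); P('grip scene',atz(s,*c2(468,160),.106)[:2])
L=lambda p:R.T@(np.array(p)-o)
P('local tip',[L(tt),L(ts)]);P('local sq',L(sq));P('local round',L(rs)); P('local grip',L(g))
P('sq-grip',L(sq)-L(g)); P('rd-sq',L(rs)-L(sq))
for n,q in dict(jar=((230,250),.075),box=((540,223),.1),foot=((398,85),0.01),r1=((217,341),.01),r2=((457,322),.01),r2tip=((500,450),.25),r1w=((180,474),.25)).items():
    x,z=q; p=atz(t,x[0]*.64,x[1]*.64,z)[:2]; P(n,[p,L(p)])
E
```

```text
corners [[ 0.8045  0.1992]
 [ 0.7881 -0.1628]
 [ 0.4922 -0.1446]
 [ 0.5079  0.2108]]
yaw -0.0469
origin [0.6682 0.0247]
resid [[-0.002   0.0008]
 [-0.0015 -0.0016]
 [ 0.0023  0.0025]
 [ 0.0011 -0.0017]]
tip top/scene [[0.6598 0.0173]
 [0.6588 0.0166]]
sq top [ 0.6444 -0.0577]
sq scene [ 0.6428 -0.0594]
round scene [0.7078 0.0287]
grip top [ 0.5368 -0.0079]
grip scene [ 0.5347 -0.0084]
local tip [[-0.008  -0.0078]
 [-0.009  -0.0085]]
local sq [-0.0199 -0.0835]
local round [0.0394 0.0058]
local grip [-0.1297 -0.0388]
sq-grip [ 0.1098 -0.0447]
rd-sq [0.0594 0.0893]
jar [[ 0.5225  0.286 ]
 [-0.1577  0.2542]]
box [[ 0.5745 -0.2349]
 [-0.0814 -0.2637]]
foot [[ 0.8414  0.0078]
 [ 0.1738 -0.0088]]
r1 [[ 0.3678  0.3214]
 [-0.3139  0.2822]]
r2 [[ 0.411  -0.107 ]
 [-0.2507 -0.1437]]
r2tip [[ 0.2226 -0.1514]
 [-0.4369 -0.1969]]
r1w [[ 0.1789  0.2964]
 [-0.5014  0.2485]]
```

Candidates for each target:
- **Lamp:** the white one has its foot at (398,85) and its tip at about (391,173). The red look-alikes have feet at (217,341) and (457,322), so I'll leave those alone.
- **Grip:** the black post is at (403,244). The black fillings are at (434,186) and under the wand.

The close crop confirms the choice. The top view puts the tip at (374,257) and the grip top at (416,477), and both cameras agree to within 2 mm. The offset from square to grip is (110, -45) mm, as specified.

Next I'll raise the tool and cross over.

Call:
servo_tool:
  deltas: [0, 0, 1, 0, 60, 0, 0, 1, 0, 60, 0, 0, 1, 0, 60, 0.53, -0.99, 0, -0.07, 60, 0.53, -0.99, 0, -0.07, 60, 0.53, -0.99, 0, -0.07, 60, 0.53, -0.99, 0, -0.07, 60, 0.53, -0.99, 0, -0.07, 60, 0.53, -0.99, 0, -0.07, 60, 0.53, -0.99, 0, -0.07, 60, 0.53, -0.99, 0, -0.07, 60, 0.53, -0.99, 0, -0.07, 60]
  squeeze: 60

```text
clock: 1.6
ee_pos: [0.3782, 0.2898, 0.3309]
ee_rot: [0.463, 0.886, -0.0, -0.0]
ft_force: [1.0, 0.2, -1.4]
finger_gap: 0.0598
gripper_force: 0.0
```

Call:
servo_tool:
  deltas: [0.53, -0.99, 0, -0.07, 60, 0.53, -0.99, 0, -0.07, 60, 0.53, -0.99, 0, -0.07, 60, 0.53, -0.99, 0, -0.07, 60, 0.53, -0.99, 0, -0.07, 60, 0.53, -0.99, 0, -0.07, 60, 0.53, -0.99, 0, -0.07, 60, 0.53, -0.99, 0, -0.07, 60, 0.53, -0.99, 0, -0.07, 60, 0.53, -0.99, 0, -0.07, 60, 0.53, -0.99, 0, -0.07, 60, 0.53, -0.99, 0, -0.07, 60]

```text
clock: 3.1
ee_pos: [0.5372, -0.0071, 0.3309]
ee_rot: [0.725, 0.688, -0.0, -0.0]
ft_force: [0.1, -0.0, -0.0]
finger_gap: 0.0601
gripper_force: 0.0
```

Call:
servo_tool:
  deltas: [0, 0, -1, 0, 60, 0, 0, -1, 0, 60, 0, 0, -1, 0, 60, 0, 0, -1, 0, 60, 0, 0, -1, 0, 60, 0, 0, -1, 0, 60, 0, 0, -1, 0, 60, 0, 0, -1, 0, 60, 0, 0, -1, 0, 60, 0, 0, -0.56, 0.005, 60]

```text
clock: 4.35
ee_pos: [0.5362, -0.0062, 0.0909]
ee_rot: [0.723, 0.691, -0.001, -0.001]
ft_force: [-0.0, 0.7, 0.4]
finger_gap: 0.0599
gripper_force: 0.0
```

Call:
servo_tool:
  deltas: [0, 0, 0, 0, 20, 0, 0, 0, 0, 20, 0, 0, 0, 0, 20, 0, 0, 0, 0, 20, 0, 0, 0, 0, 20]

```text
clock: 4.97
ee_pos: [0.5376, -0.0063, 0.0931]
ee_rot: [0.723, 0.69, 0.001, 0.001]
ft_force: [-0.0, 0.2, 3.4]
finger_gap: 0.0251
gripper_force: 61.0
```

Call:
servo_tool:
  deltas: [-0.39, -0.1, 0, 0, 20, -0.39, -0.1, 0, 0, 20, -0.39, -0.1, 0, 0, 20, -0.39, -0.1, 0, 0, 20, -0.39, -0.09, 0, 0, 20, 0, 0, 0, 0, 20]

```text
clock: 5.72
ee_pos: [0.4869, -0.0189, 0.093]
ee_rot: [0.723, 0.69, -0.0, 0.0]
ft_force: [-1.4, 0.1, 7.1]
finger_gap: 0.0252
gripper_force: 61.5
```

```bash
python3 - <<'E'
from h import *
s=robot.observe(); print(s['ee_pos'],s['ft_force'])
t=snap('top','t1'); s=snap('scene','s1')
a=cv2.resize(t['pixels'][75:165,200:300],(400,360),interpolation=cv2.INTER_CUBIC)
b=cv2.resize(s['pixels'][185:275,130:230],(400,360),interpolation=cv2.INTER_CUBIC)
cv2.imwrite('pics/d1.png',np.hstack([a,b]))
E
```

```text
[ 0.48693734 -0.01886722  0.09300482] [-1.37348418  0.12229351  7.10150551]
```

View pics/d1.png

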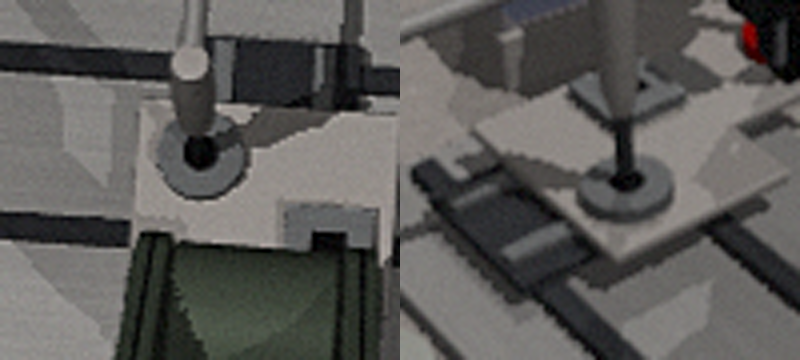

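The round mould now sits around the tip in both views. In the top crop the ring spans x = 157–247 with the tip at about (199,146). In the scene crop the ring spans 579–674 with the tip at about (625,182). I'll refine this with a fit to the ring's edge.

```bash
cat >> h.py <<'E'
TIP=np.array([.6593,.0170]); YAW=-.0469
def fit(tag,guess,shape,cams=('t','s'),rng=.012):
    """maximise |brightness step| over the mould's top rim; returns xy per camera"""
    out={}
    if shape=='round':
        a=np.linspace(0,2*np.pi,120,endpoint=False); d=np.c_[np.cos(a),np.sin(a)]
    else:
        q=np.linspace(-.85,.85,30); o=np.ones(30); d=np.r_[np.c_[q,o],np.c_[q,-o],np.c_[o,q],np.c_[-o,q]]
        R=np.array([[np.cos(YAW),-np.sin(YAW)],[np.sin(YAW),np.cos(YAW)]]); d=d@R.T
    for k in cams:
        c=load(k+tag); g=cv2.GaussianBlur(cv2.cvtColor(c['pixels'],cv2.COLOR_BGR2GRAY).astype(np.float32),(0,0),.7)
        M=c['camera_from_world']; f=K(c); best=(-1,)
        for dx in np.arange(-rng,rng+1e-6,.0005):
            for dy in np.arange(-rng,rng+1e-6,.0005):
                p=np.array(guess)+[dx,dy]; v=[]
                for r in(.0275,.0325):
                    X=np.c_[p+r*d,np.full(len(d),.063),np.ones(len(d))]@M.T
                    u=(c['cx']+f*X[:,0]/-X[:,2]).astype(np.float32)[None]; w=(c['cy']-f*X[:,1]/-X[:,2]).astype(np.float32)[None]
                    v.append(cv2.remap(g,u,w,cv2.INTER_LINEAR)[0])
                s=np.median(np.clip(v[1]-v[0],-10,40))+np.mean(np.clip(v[1]-v[0],-10,40))
                if s>best[0]: best=(s,p)
        out[k]=best
    return out
E
python3 - <<'E'
from h import *
print(fit('0',[.6436,-.058],'sq')); print(fit('0',[.7078,.0287],'round',cams=('s',)))
r=fit('1',TIP,'round'); print(r)
for k in r: print(k,(r[k][1]-TIP)*1000)
E
```

```text
{'t': (np.float32(60.56587), array([ 0.6406, -0.0625])), 's': (np.float32(32.302937), array([ 0.6531, -0.046 ]))}
{'s': (np.float32(55.338547), array([0.7173, 0.0402]))}
{'t': (np.float32(61.09088), array([0.6558, 0.015 ])), 's': (np.float32(56.244156), array([0.6668, 0.0275]))}
t [-3.5 -2. ]
s [ 7.5 10.5]
```

Call:
servo_tool:
  deltas: [0.05, 0.04, 0, 0, 20, 0, 0, 0, 0, 20, 0, 0, 0, 0, 20, 0, 0, 0, 0, 20, 0, 0, 0, 0, 20, 0, 0, 0, 0, 20, 0, 0, 0, 0, 20, 0, 0, 0, 0, 20, 0, 0, 0, 0, 20, 0, 0, 0, 0, 20, 0, 0, 0, 0, 20, 0, 0, 0, 0, 20]

```text
clock: 7.32
ee_pos: [0.4888, -0.018, 0.093]
ee_rot: [0.723, 0.69, -0.0, 0.0]
ft_force: [-0.9, -1.3, 7.3]
finger_gap: 0.0256
gripper_force: 61.6
```

Call:
servo_tool:
  deltas: [0, 0, 0, 0, 20, 0, 0, 0, 0, 20, 0, 0, 0, 0, 20, 0, 0, 0, 0, 20, 0, 0, 0, 0, 20, 0, 0, 0, 0, 20, 0, 0, 0, 0, 20, 0, 0, 0, 0, 20, 0, 0, 0, 0, 20, 0, 0, 0, 0, 20]

```text
clock: 8.57
ee_pos: [0.4887, -0.018, 0.093]
ee_rot: [0.723, 0.69, -0.0, 0.0]
ft_force: [-1.1, -0.1, 7.3]
finger_gap: 0.0255
gripper_force: 61.6
```

```bash
python3 - <<'E'
from h import *
snap('top','t2'); snap('scene','s2'); P=[robot.observe()['ee_pos'] for _ in range(3)]; print(P)
print(fit('2',TIP,'round'))
# dark filling centroid + tip in scene; shield points from range in initial pics
t=load('t0'); s=load('s0')
L=lambda p:np.r_[np.array([[np.cos(YAW),np.sin(YAW)],[-np.sin(YAW),np.cos(YAW)]])@(p[:2]-[.6682,.0247]),p[2]]
for n,(x,y) in dict(tl=(219,136),tr=(279,147),br=(270,222),bl=(212,212),mid=(245,178),ml=(214,175),mr=(275,183)).items():
    print(n,np.round(L(atr(t,x*.64,y*.64)),4))
E
```

```text
[array([ 0.48875504, -0.01801714,  0.09301732]), array([ 0.48875504, -0.01801714,  0.09301732]), array([ 0.48875504, -0.01801714,  0.09301732])]
{'t': (np.float32(58.43946), array([0.6583, 0.0165])), 's': (np.float32(56.44879), array([0.6678, 0.028 ]))}
tl [0.0323 0.2842 0.0918]
tr [0.0398 0.1955 0.0268]
br [-0.0966  0.2006  0.0279]
bl [-0.0977  0.2854  0.0908]
mid [-0.0272  0.2444  0.0544]
ml [-0.035   0.2869  0.0923]
mr [-0.0263  0.1971  0.0288]
```

Call:
servo_tool:
  deltas: [0.32, 0.436, 0, 0, 20, 0.32, 0.436, 0, 0, 20, 0.32, 0.436, 0, 0, 20, 0.32, 0.436, 0, 0, 20, 0.32, 0.436, 0, 0, 20, 0.32, 0.436, 0, 0, 20, 0.32, 0.436, 0, 0, 20, 0.32, 0.436, 0, 0, 20, 0, 0, 0, 0, 20, 0, 0, 0, 0, 20, 0, 0, 0, 0, 20]

```text
clock: 10.05
ee_pos: [0.5536, 0.0696, 0.0931]
ee_rot: [0.723, 0.69, 0.001, 0.001]
ft_force: [0.9, 1.7, 5.2]
finger_gap: 0.025
gripper_force: 61.3
```

```bash
python3 - <<'E'
from h import *
print(robot.observe()['ee_pos'])
t=snap('top','t3'); s=snap('scene','s3')
a=cv2.resize(t['pixels'][75:165,200:300],(400,360),interpolation=cv2.INTER_CUBIC)
b=cv2.resize(s['pixels'][185:275,130:230],(400,360),interpolation=cv2.INTER_CUBIC)
cv2.imwrite('pics/d3.png',np.hstack([a,b]))
print(fit('3',TIP,'sq'))
E
```

```text
[0.55360324 0.06962323 0.093072  ]
{'t': (np.float32(32.263817), array([0.6583, 0.016 ])), 's': (np.float32(48.156906), array([0.6703, 0.029 ]))}
```

View pics/d3.png

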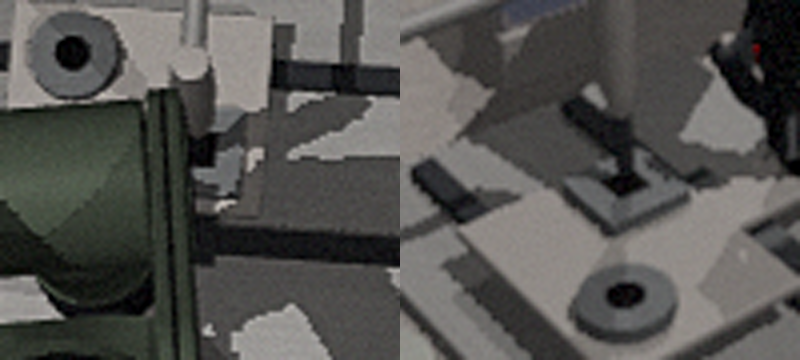

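The square's filling is now under the guide. In the scene crop it is at about (626,185) with the tip at (626,178). The round filling shows at (72,52) in the top crop and (626,295) in the scene crop, so I'll use it as a check.

```bash
python3 - <<'E'
from h import *
t=load('t3');s=load('s3')
a=atz(t,200+72.5/4-.5,75+52.5/4-.5,.063)[:2]; b=atz(s,130+226.5/4-.5,185+295.5/4-.5,.063)[:2]
off=np.array([.0642,.0871]); print((a-off-TIP)*1e3,(b-off-TIP)*1e3)
q=atz(s,130+226.5/4-.5,185+185.5/4-.5,.063)[:2]; print((q-TIP)*1e3)
E
```

```text
[2.14166134 1.14677362] [0.63717714 0.8431686 ]
[1.55424025 2.21650096]
```

Call:
servo_tool:
  deltas: [-0.05, -0.04, 0, 0, 20, 0, 0, 0, 0, 20, 0, 0, 0, 0, 50, 0, 0, 0, 0, 50, 0, 0, 0, 0, 50, 0, 0, 0.4, 0, 50, 0, 0, 1, 0, 50, 0, 0, 1, 0, 50, 0, 0, 1, 0, 50]

```text
clock: 11.28
ee_pos: [0.5523, 0.0687, 0.1788]
ee_rot: [0.723, 0.69, 0.0, 0.0]
ft_force: [0.7, -0.1, 0.8]
finger_gap: 0.05
gripper_force: 0.0
```

Call:
servo_tool:
  deltas: [0, 0, 1, 0, 50, 0, 0, 1, 0, 50, 0, 0, 1, 0, 50, 0, 0, 1, 0, 0, -0.4, 0.8, 0, 0, 0, -0.4, 0.8, 0, 0, 0, -0.4, 0.8, 0, 0, 0, -0.4, 0.8, 0, 0, 0, -0.4, 0.8, 0, 0, 0]

```text
clock: 12.4
ee_pos: [0.5018, 0.1693, 0.278]
ee_rot: [0.723, 0.69, 0.0, 0.0]
ft_force: [-0.6, -1.1, 0.6]
finger_gap: 0.0001
gripper_force: 0.0
```

```bash
python3 - <<'E'
from h import *
s=robot.observe();print(s['ee_pos'],s['finger_gap'])
t=snap('top','t4'); s=snap('scene','s4')
a=cv2.resize(t['pixels'][75:165,200:300],(400,360),interpolation=cv2.INTER_CUBIC)
b=cv2.resize(s['pixels'][185:275,130:230],(400,360),interpolation=cv2.INTER_CUBIC)
cv2.imwrite('pics/d4.png',np.hstack([a,b]))
R=np.array([[np.cos(YAW),-np.sin(YAW)],[np.sin(YAW),np.cos(YAW)]]);o=np.array([.6682,.0247])
for p in [(-.03,.2895),(-.03,.1916),(0,.35),(0,.31),(-.01,.2066),(0,.19)]: print(p,R@p+o)
E
```

```text
[0.50178145 0.16926297 0.27800616] 5.620661567408831e-05
(-0.03, 0.2895) [0.65180556 0.31528815]
(-0.03, 0.1916) [0.64721573 0.2174958 ]
(0, 0.35) [0.68460898 0.37431514]
(0, 0.31) [0.68273367 0.33435912]
(-0.01, 0.2066) [0.66789698 0.23154165]
(0, 0.19) [0.67710773 0.21449108]
```

View pics/d4.png

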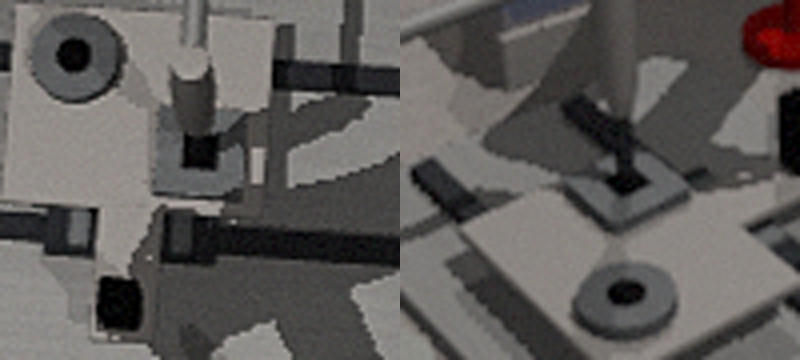

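The carrier stayed put after release: the round filling is at (73,55) in the top crop and the tip is over the square filling at (200,150). Next is the shield. Its starting lean is about 35°, with the hinge at local y = 0.192 and x from -0.10 to +0.04. I'll come down outside it.

Call:
servo_tool:
  deltas: [0.65, 0.82, 0, 0, 0, 0.65, 0.82, 0, 0, 0, 0.65, 0.82, 0, 0, 0, 0.65, 0.82, 0, 0, 0, 0.65, 0.82, 0, 0, 0, 0.65, 0.82, 0, 0, 0, 0.65, 0.82, 0, 0, 0, 0.65, 0.82, 0, 0, 0, 0.65, 0.82, 0, 0, 0, 0.65, 0.82, 0, 0, 0]
  squeeze: 60

```text
clock: 13.75
ee_pos: [0.6658, 0.3735, 0.2776]
ee_rot: [0.724, 0.69, -0.0, 0.0]
ft_force: [0.2, 0.2, -0.7]
finger_gap: 0.0001
gripper_force: 0.0
```

Call:
servo_tool:
  deltas: [0, 0, -0.97, 0, 0, 0, 0, -0.97, 0, 0, 0, 0, -0.97, 0, 0, 0, 0, -0.97, 0, 0, 0, 0, -0.97, 0, 0, 0, 0, -0.97, 0, 0, 0, 0, -0.97, 0, 0, 0, 0, -0.97, 0, 0, 0, 0, 0, 0, 0]

```text
clock: 14.88
ee_pos: [0.6641, 0.3723, 0.081]
ee_rot: [0.724, 0.69, -0.002, -0.0]
ft_force: [0.2, -0.3, -0.0]
finger_gap: -0.0001
gripper_force: 0.0
```

```bash
python3 - <<'E'
from h import *
p=robot.observe()['ee_pos']; print(p)
for th in [.616,.8,1.0,1.2,1.4,1.5,1.571]:
    y=.2026+.12*np.cos(th)+.004*np.sin(th); q=np.array([.6482+.0469*y,.0256+.9989*y,.015+.12*np.sin(th)])
    print(th,np.round((q-p)/.025,3)); p=q
E
```

```text
[0.66406036 0.37227081 0.08100075]
0.616 [-0.066 -1.766  0.133]
0.8 [-0.026 -0.551  0.67 ]
1.0 [-0.034 -0.73   0.596]
1.2 [-0.039 -0.839  0.435]
1.4 [-0.043 -0.914  0.256]
1.5 [-0.022 -0.474  0.058]
1.571 [-0.016 -0.34   0.012]
```

Plenty of time left, so I'll approach and follow the arc slowly.

Call:
servo_tool:
  deltas: [-0.02, -0.58, 0.04, 0, 0, -0.02, -0.58, 0.04, 0, 0, -0.02, -0.6, 0.05, 0, 0, -0.01, -0.28, 0.33, 0, 0, -0.01, -0.28, 0.33, 0, 0, -0.02, -0.36, 0.3, 0, 0, -0.02, -0.36, 0.3, 0, 0]

```text
clock: 15.75
ee_pos: [0.6623, 0.2982, 0.1201]
ee_rot: [0.723, 0.69, 0.002, -0.0]
ft_force: [0.5, 3.4, 0.7]
finger_gap: 0.0
gripper_force: 1.8
```

Call:
servo_tool:
  deltas: [-0.02, -0.42, 0.22, 0, 0, -0.02, -0.42, 0.22, 0, 0, -0.02, -0.3, 0.09, 0, 0, -0.01, -0.3, 0.08, 0, 0, -0.02, -0.3, 0.08, 0, 0, -0.01, -0.2, 0.03, 0, 0, 0, 0, 0, 0, 0]

```text
clock: 16.62
ee_pos: [0.6588, 0.2481, 0.1355]
ee_rot: [0.724, 0.69, -0.001, -0.0]
ft_force: [-0.5, -0.1, -0.3]
finger_gap: -0.0001
gripper_force: 0.0
```

```bash
python3 - <<'E'
from h import *
print(robot.observe()['ee_pos'])
t=snap('top','t5'); s=snap('scene','s5')
a=cv2.resize(t['pixels'][70:160,120:220],(400,360),interpolation=cv2.INTER_CUBIC)
b=cv2.resize(s['pixels'][170:305,160:310],(400,360),interpolation=cv2.INTER_CUBIC)
cv2.imwrite('pics/d5.png',np.hstack([a,b]))
E
```

```text
[0.65877383 0.24812268 0.13546508]
```

View pics/d5.png

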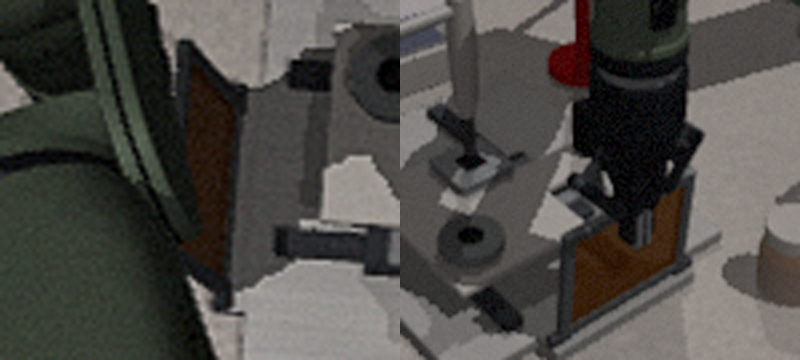

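The shield is nearly upright in both views: the frame runs from (182,45) to (242,95) in the top crop, with the fingers behind it. I'll measure its angle from the range data.

```bash
cat >> h.py <<'E'
def shield(tag):
    t=load('t'+tag); T=np.linalg.inv(t['camera_from_world']); f=K(t)
    v,u=np.mgrid[60:170,120:200]; z=t['range_z'][60:170,120:200]
    X=np.stack([(u-t['cx'])/f*z,-(v-t['cy'])/f*z,-z,np.ones_like(z)],-1)@T.T
    q=X[...,:2]-[.6682,.0247]; c,s=np.cos(YAW),np.sin(YAW)
    lx=q[...,0]*c+q[...,1]*s; ly=-q[...,0]*s+q[...,1]*c; lz=X[...,2]
    m=(z>0)&(lx>-.1)&(lx<.04)&(lz>.035)&(lz<.146)&(ly>.16)&(ly<.3)
    P=np.c_[ly[m],lz[m]]
    # angle of each point about the hinge for the inner face (4 mm offset)
    d=P-[.1916,.02]; r=np.hypot(*d.T); th=np.arctan2(d[:,1],d[:,0])-np.arcsin(.004/r)
    k=(r<.123)&(r>.03); print(k.sum(),np.percentile(th[k],[10,25,50,75,90]).round(3), 'edge',[ (round(a,3),round(b,3)) for a,b in P[k][np.argsort(-r[k])[:8]]])
E
python3 -c "
from h import *
shield('0'); shield('5')"
```

```text
1722 [0.521 0.556 0.584 0.605 0.622] edge [(np.float64(0.292), np.float64(0.091)), (np.float64(0.293), np.float64(0.09)), (np.float64(0.294), np.float64(0.088)), (np.float64(0.293), np.float64(0.089)), (np.float64(0.294), np.float64(0.088)), (np.float64(0.29), np.float64(0.094)), (np.float64(0.292), np.float64(0.091)), (np.float64(0.29), np.float64(0.093))]
511 [1.336 1.367 1.4   1.421 1.438] edge [(np.float64(0.204), np.float64(0.142)), (np.float64(0.207), np.float64(0.142)), (np.float64(0.206), np.float64(0.142)), (np.float64(0.202), np.float64(0.142)), (np.float64(0.205), np.float64(0.142)), (np.float64(0.207), np.float64(0.141)), (np.float64(0.208), np.float64(0.141)), (np.float64(0.202), np.float64(0.142))]
```

Call:
servo_tool:
  deltas: [-0.01, -0.2, 0, 0, 0, -0.01, -0.2, 0, 0, 0, -0.01, -0.2, 0, 0, 0, 0, 0, 0, 0, 0, 0, 0, 0, 0, 0]

```text
clock: 17.35
ee_pos: [0.6586, 0.2336, 0.1359]
ee_rot: [0.723, 0.69, -0.0, 0.0]
ft_force: [-0.4, -0.4, 0.1]
finger_gap: -0.0
gripper_force: 0.0
```

```bash
python3 -c "
from h import *
p=robot.observe()['ee_pos'];print(p,(p[1]-.0256)/.9989)
snap('top','t6'); shield('6')"
```

```text
[0.65861523 0.23363958 0.13592784] 0.2082686764066482
234 [1.465 1.503 1.531 1.552 1.569] edge [(np.float64(0.191), np.float64(0.143)), (np.float64(0.191), np.float64(0.142)), (np.float64(0.19), np.float64(0.142)), (np.float64(0.193), np.float64(0.142)), (np.float64(0.194), np.float64(0.142)), (np.float64(0.192), np.float64(0.142)), (np.float64(0.19), np.float64(0.142)), (np.float64(0.192), np.float64(0.142))]
```

Call:
servo_tool:
  deltas: [0, 0.3, 0, 0, 0, 0.05, 0.8, 0, 0, 0, 0.05, 1, 0, 0, 0, 0, 1, 0.5, 0, 0, 0, 1, 1, 0, 0, 0, 1, 1, 0, 0, 0, 1, 1, 0, 0, 0, 0.5, 0.5, 0, 0, 0, 0, 0, 0, 0]

```text
clock: 18.52
ee_pos: [0.6607, 0.4022, 0.237]
ee_rot: [0.722, 0.691, 0.001, 0.0]
ft_force: [-0.5, 0.5, -0.5]
finger_gap: -0.0001
gripper_force: 0.0
```

```bash
python3 - <<'E'
from h import *
t=snap('top','t7'); s=snap('scene','s7'); shield('7')
a=cv2.resize(t['pixels'][70:170,150:300],(400,267),interpolation=cv2.INTER_CUBIC)
b=cv2.resize(s['pixels'][180:280,140:290],(400,267),interpolation=cv2.INTER_CUBIC)
cv2.imwrite('pics/d7.png',np.hstack([a,b]))
E
```

```text
494 [1.471 1.512 1.533 1.55  1.568] edge [(np.float64(0.187), np.float64(0.143)), (np.float64(0.188), np.float64(0.143)), (np.float64(0.187), np.float64(0.142)), (np.float64(0.187), np.float64(0.142)), (np.float64(0.189), np.float64(0.142)), (np.float64(0.19), np.float64(0.142)), (np.float64(0.188), np.float64(0.142)), (np.float64(0.191), np.float64(0.142))]
```

View pics/d7.png

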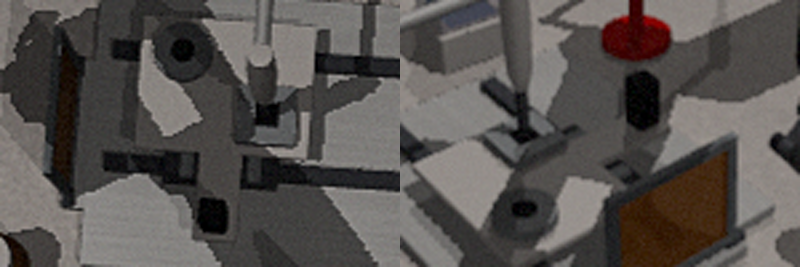

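The shield stands upright at about 1.55 rad, the square mould is under the tip at (268,112) in the top crop, and the arm is clear of everything. Handing in now.

```bash
python3 -c "
from bench import robot
print(robot.close_job())"
```

```text
the job is handed in; nothing more can be done
None
```

I handed the job in at about 18.6 s: the round mould was held under the lamp tip for over 2 s, the square mould now sits under it (about 1–2 mm off), and the shield stands at about 1.55 rad with the arm clear; the interface returned no verdict.

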